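Clamp a battery pack in the soldering jig

ROBOT

A 6-joint arm with a two-finger parallel gripper is mounted at the origin on the work surface. World frame = base frame: x ahead of the robot, y to its left, z up, the work surface at z = 0. Lengths are in m, angles in rad, forces in N, time in s.
With the tool pointing down it reaches from about 0.275 to 0.975 m from the base axis. Payload 8.4 kg.
Tool frame: the origin (TCP) lies on the centre line of the jaws, within the pads' length; the fingertips stand 19 mm ahead of it and the grasp point (between the pads) is the TCP (env.tips_ahead is the z of the fingertips in the tool frame, in m); z points along the fingers, x is the direction in which the jaws open and shut, and the axes are right-handed (so a half turn about z gives the same grasp; the last joint's range is limited). The gripper opens to 92 mm and grips with 3 to 60 N. Pads are 20 mm wide; open, the fingers measure 128 mm over their backs; the gripper's body (75 mm by 189 mm) begins 69 mm behind the grasp point.
Start: joints at [-1.286, 0.353, 1.633, -0, 1.155, -0.002], TCP at [0.177, -0.599, 0.234] pointing down, gripper open.
Joint ranges: [-2.63, 2.63], [-0.92, 2.1], [0.06, 2.66], [-1.3, 4.44], [0, 2.69], [-3.02, 3.02]. Speed limits (rad/s): [2.22, 2.22, 2.79, 3.14, 3.14, 3.14].

INTERFACE

Orientations are given as [roll, pitch, yaw] about the fixed x, y, z axes, in that order (R = Rz(yaw) Ry(pitch) Rx(roll)).
In Python, from plant import env gives the robot as it stands. The module is installed in compiled form; this text tells all that it offers.
- The arm moves only by the tool send_rows, never from a script. Its arguments are lists of equal length, an entry for each row: "dp": the shift along the tool's x, y, z in units of 30 mm (1.0 is 30 mm), a list of three; "turn": the turn about the tool's z in degrees. A call has 1 to 20 rows; each row shifts and turns the commanded pose from where the row before left it, along the tool's axes as they then stand; what a row does not reach is not made up. A row lasts 1/12 s, in which the tool goes at most 41.7 mm and 7.16 degrees, less where a joint would pass 70% of its speed; a pose out of reach is approached as far as the arm can. A call is refused whole if a number of a shift passes 1 or a number of a turn 7.16, either way. A call with a gripper value outside its range is refused whole. "fingers" is the opening, from -1 (shut) to 1 (fully open), so that 0 is half open, set as the call begins (left out, the last holds). The fingers move at their own pace and stop on an object; "squeeze" is the grip in N (left out, the last holds). Time passes only in rows, so rows that do not move let the fingers close. It gives the time, the measured TCP pose, the force and the opening at its end, in the units of the state.
- env.observe(): the state, without advancing time (a new reading comes with each control period).
- env.grab_frame(name): name is "scene" or "top"; returns a dict with "img" (400x640x3 uint8, red, green, blue), "camera_matrix" (3x3 intrinsics, pixels), "extrinsics" (4x4, takes a point from camera to world coordinates). Camera axes: x right, y down, z forward; pixel columns grow to the right and rows downward; lengths in m; the calibration is good to about 2 mm. A picture is of the moment at which its call begins. There is no depth.
- env.job_done(): hands the job in, once; it reports no verdict.
Trained networks look in the newest picture that a camera, given by its name, has taken for a name from the list of things; names that differ only in an ending like _2 or _b are one class to them, and where a whole thing is asked for, a point or a joint stands for the part that bears it (a point fixed in the world has none). Each returns a list of dicts, best first, with "p" (0 to 1); they miss things now and then, are a little off and sometimes report something else, mostly with a low value. They report only what shows in the picture. A call takes as long as a camera call. They do not tell look-alikes from the thing itself.
- env.masks_of(camera, name): "pixels" (400x640 bool, what is visible of it) and "uv" ([column, row] in pixels, amid what is visible of it).
The state is a dict: "clock": time; "joint_pos": joint angles; "dq": joint speeds; "effort": joint torques, N m; "ee_pos": TCP position; "tcp_rot": TCP orientation; "ft_force": force on the tool from outside, world axes, zero at the start; "ft_torque": the same for the moment, N m; "width": opening from 0.0 (shut) to 1.0 (fully open).
Only numpy, scipy, OpenCV 4.12 (cv2) and the standard library are available. Lean on these libraries where they do the work, as an engineer would, in place of code of your own. Each camera call takes 0.05 s, during which the arm holds its last target. There are 200 camera calls.

TASK

Stand the three-cell battery pack upright in the soldering jig, slid fully home against both the fence and the end stop, and then push the toggle clamp's handle down over centre so that the clamp stays locked by itself with its pad holding the pack. Do not force the handle, never more than about 25 N on it: stop pushing once it has gone over, and leave the other things on the bench where they are.

Things in the scene. Friction and masses are not known exactly. Their poses are not given: they have to be found in the camera images.
- pack_center (a point): Centre of the loose battery pack (0.3 to 0.55 kg): three upright aluminium cells joined in a row, flat sides. 34 mm thick (its x), 102 mm long (its y, half-round ends), 62 mm tall (its z); this point is half-way up, 31 mm above its underside. It starts upright on the bench in front of the jig. It is the same either way round.
- jig: Fixed soldering jig: aluminium plate 110 mm (x) by 250 mm (y), 12 mm thick. Origin on the plate's underside, straight below the centre of a pack that is fully home, z up: a pack at home has its centre at (0, 0, 43) mm here and its long side along y. Stops on the +x and -y sides, nest open towards -x and +y. The toggle clamp stands behind the end stop.
- fence (a point): Middle of the top edge of the low steel fence's face, on the nest's far (jig +x) side: the face is at x = +17 mm in the jig's frame, 88 mm long along y, and rises 18 mm above the plate. Axes as the jig's.
- end_stop (a point): Middle of the top edge of the low steel end stop's face, between nest and clamp: the face is at y = -51 mm in the jig's frame, 34 mm wide along x, and rises 18 mm above the plate. Axes as the jig's.
- clamp_foot (a point): Point on the plate straight below the handle's pivot, at (0, -143, 12) mm in the jig's frame; axes as the jig's. The clamp stands here on shims: riser 40 mm wide, y -83 to -165 mm, cheeks up to 111 mm above the plate. Handle pivot 96 to 97.5 mm above this point (by the shims); the bar's pivot lies 38 mm nearer the nest, 12 mm lower. Both turn about the jig's x.
- clamp_pad: Black rubber pad, 18 mm across, on a sprung spindle (some N per mm) under the free end of the clamp's steel bar, 66 mm from the bar's pivot. Origin at the centre of the pad's underside. The bar starts raised by about 72 degrees, the pad just behind the end stop, some 145 mm above the bench; as the handle comes down, the pad comes down on the top of the cell nearest the clamp.
- clamp_handle: Handle: steel rod with a black plastic grip 18 mm thick, 65 mm long. Origin at the grip's centre, 88 mm from the handle's pivot; its -y points outwards along the rod, its z to the rod's upper side. It starts raised 47 to 60 degrees, pointing away from the nest (jig -y) and up; swings down to about level; stays where left while unloaded. The rod is bent up or down by up to 0.1 rad.
- grip_end (a point): Outer end of the grip, 120 mm from its pivot. Were the rod straight it would be level on its hard stop, with dead centre 0.05 rad higher. From about 0.2 rad before dead centre the pad's spring resists: 5 to 13 N at most, pushed square to the rod at the grip's centre or farther out (more nearer the pivot), fading to 0 at dead centre; then it snaps to the stop. Let go earlier, it springs back.
- pack: The same battery pack; origin at the centre of its underside, axes as above.
- spare_center (a point): Bystander: loose two-cell pack, as tall and thick as the three-cell one but 68 mm long; point at its centre, 31 mm up.
- spool: Bystander: loose grey spool, 56 mm across, 46 mm tall; origin at its underside.
- tin: Bystander: loose steel tin, 60 mm across, 45 mm tall; origin at its underside.
- driver_grip (a point): Bystander: loose screwdriver lying on the bench; point in its black handle.
Things that resemble listed ones, but are neither listed nor needed, are in the scene too. Leave any brown look-alike of the pack alone.

How it is judged:
On the way:
1. the pack stands home in the jig, against fence and end stop, before the pad presses on it (x of pack_center in the frame of jig between -0.0025 and 0.0025 m and y of pack_center in the frame of jig between -0.0025 and 0.0025 m and z of pack_center in the frame of jig below 0.046 m and angle between the y axis of pack_center and the y axis of jig, either way round below 0.05 rad and angle between pack_center's own z axis and vertical below 0.04 rad and contact force between clamp_pad and pack below 0.5 N), for 0.2 s.
At the end, for the whole second after the job is handed in: The pack stands upright on the jig's plate within 2.5 mm of fully home against fence and end stop and within 0.05 rad of square, the clamp is locked by itself with its pad pressing on the pack with more than 12 N, and the handle and the pack are at rest (x of pack_center in the frame of jig between -0.0025 and 0.0025 m and y of pack_center in the frame of jig between -0.0025 and 0.0025 m and z of pack_center in the frame of jig below 0.046 m and angle between the y axis of pack_center and the y axis of jig, either way round below 0.05 rad and angle between pack_center's own z axis and vertical below 0.04 rad and contact force between clamp_pad and pack above 12 N and linear speed of each of clamp_handle, pack below 0.02 m/s); the robot touches nothing.
It fails at once if the handle is pushed or loaded with more than 27 N (contact force between anything else and clamp_handle above 27 N).
It fails at once if another thing on the bench is moved by more than 20 mm (distance of any of spare_center, spool, tin, driver_grip from where it was at the start of the episode above 0.02 m).
It also fails if it takes over 72 s, if anything falls off the work surface, if the arm or the gripper's body presses on something with over 40 N, if the wrist force passes 120 N, or if a joint passes its speed limit or range.

## Working session

There is one attempt and no reset: what is moved stays moved. The work goes in short steps, Python scripts to look and compute and a tool call to move; the robot and the scene stay as the last step left them, time stands still between calls to the robot, and variables do not carry over. Pictures are saved under pics/ and viewed, about 8 in all and at most 12, crops included, and the job is handed in when it is done.

Besides the shell and the picture viewer there is one more tool, called as name([rows], argument=value, ...), one row to a line, values as JSON. send_rows: Moves the arm, as the interface text tells. Its arguments: {"type":"object","properties":{"dp":{"type":"array"},"turn":{"type":"array"},"fingers":{"type":"number"},"squeeze":{"type":"number"}},"required":["dp","turn"]}

```bash
mkdir -p pics
cat > h.py <<'E'
import numpy as np, cv2
from plant import env
def grab(n,save=None):
    f=env.grab_frame(n)
    if save: cv2.imwrite('pics/'+save,cv2.cvtColor(f['img'],cv2.COLOR_RGB2BGR))
    return f
def ray(f,uv,z):
    K=np.array(f['camera_matrix']);E=np.array(f['extrinsics'])
    d=E[:3,:3]@np.linalg.solve(K,[uv[0],uv[1],1.]);o=E[:3,3]
    return o+d*(z-o[2])/d[2]
def proj(f,P):
    K=np.array(f['camera_matrix']);E=np.array(f['extrinsics'])
    c=(np.atleast_2d(P)-E[:3,3])@E[:3,:3]; q=c@K.T
    return q[:,:2]/q[:,2:]
E
python3 - <<'E'
from h import *
print(env.observe())
for n in ("top","scene"):
    f=grab(n,n+'0.png'); print(n,np.round(f['camera_matrix'],1).tolist(),np.round(f['extrinsics'],3).tolist())
    for t in "pack jig fence end_stop clamp_foot clamp_pad clamp_handle grip_end spare_center spool tin driver_grip".split():
        for r in env.masks_of(n,t)[:3]:
            print(t,round(r['p'],2),np.round(r['uv']),r['pixels'].sum(), np.round(ray(f,r['uv'],0.03),3))
E
```

```text
{'clock': 0.0, 'joint_pos': array([-1.28640450e+00,  3.53666548e-01,  1.63411412e+00,  3.88758221e-06,
        1.15519154e+00, -2.39856418e-03]), 'dq': array([-9.60058421e-04, -2.58146469e-03,  6.99474951e-05,  4.93190031e-04,
        7.01333397e-04, -1.06895777e-03]), 'effort': array([ 2.42121205e-03, -5.93832743e+01, -3.34214365e+01,  7.00624567e-02,
        2.34778610e-02, -9.94434913e-05]), 'ee_pos': array([ 0.17667012, -0.59903147,  0.23286075]), 'tcp_rot': array([-3.14158579e+00,  1.37954295e-03, -1.28400751e+00]), 'ft_force': array([0.46139612, 1.03139164, 0.95447038]), 'ft_torque': array([-0.00984742,  0.03522572,  0.0005551 ]), 'width': 1.0025014932680414}
top [[410.6, 0.0, 323.1], [0.0, 410.6, 203.7], [0.0, 0.0, 1.0]] [[-0.022, -0.99, 0.14, 0.396], [-1.0, 0.023, 0.005, 0.019], [-0.008, -0.139, -0.99, 1.339], [0.0, 0.0, 0.0, 1.0]]
pack 0.76 [347. 242.] 347 [ 0.456 -0.048  0.03 ]
pack 0.59 [377. 210.] 334 [ 0.557 -0.147  0.03 ]
pack 0.58 [331. 278.] 289 [0.343 0.005 0.03 ]
jig 0.64 [291. 195.] 1968 [0.611 0.128 0.03 ]
fence 0.59 [291. 199.] 1923 [0.598 0.128 0.03 ]
end_stop 0
[... 705 characters left out ...]
[302. 169.] 409 [ 0.348 -0.172  0.03 ]
pack 0.7 [322. 197.] 533 [ 0.453 -0.047  0.03 ]
jig 0.87 [353. 256.] 1964 [0.647 0.146 0.03 ]
fence 0.66 [356. 254.] 1799 [0.638 0.151 0.03 ]
end_stop 0.74 [352. 256.] 1970 [0.647 0.143 0.03 ]
clamp_foot 0.85 [353. 253.] 1856 [0.637 0.141 0.03 ]
clamp_foot 0.68 [301. 198.] 154 [ 0.486 -0.109  0.03 ]
clamp_handle 0.52 [303. 197.] 172 [ 0.479 -0.105  0.03 ]
grip_end 0.52 [299. 196.] 125 [ 0.48 -0.12  0.03]
spare_center 0.83 [436. 257.] 480 [0.551 0.372 0.03 ]
spool 0.76 [259. 265.] 365 [ 0.79  -0.095  0.03 ]
spool 0.24 [322. 199.] 501 [ 0.463 -0.041  0.03 ]
tin 0.9 [312. 278.] 492 [0.768 0.07  0.03 ]
driver_grip 0.68 [254. 173.] 157 [ 0.438 -0.322  0.03 ]
```

Run:
```python
import cv2
a=cv2.imread('pics/top0.png')[110:310,210:470];cv2.imwrite('pics/top0c.png',cv2.resize(a,None,fx=3,fy=3,interpolation=cv2.INTER_CUBIC))
a=cv2.imread('pics/scene0.png')[130:330,220:480];cv2.imwrite('pics/scene0c.png',cv2.resize(a,None,fx=3,fy=3,interpolation=cv2.INTER_CUBIC))
```

```text
(no output)
```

View pics/top0c.png

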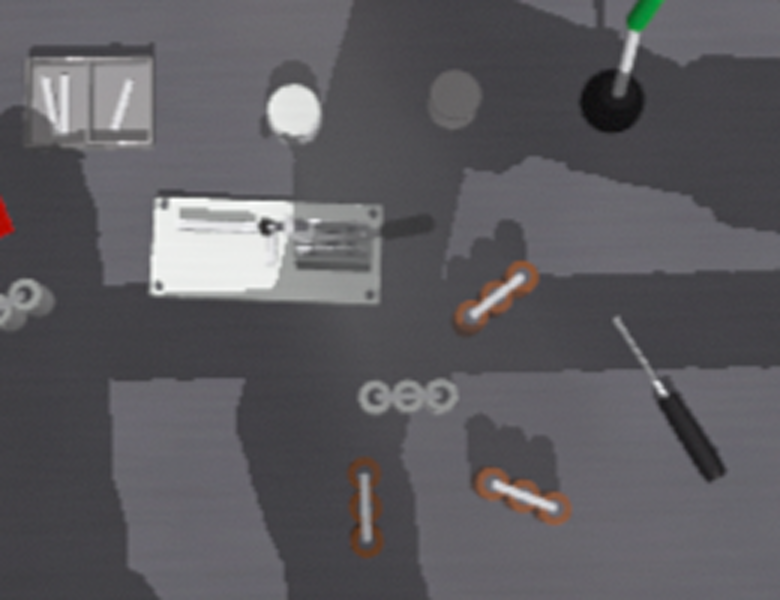

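View pics/scene0c.png

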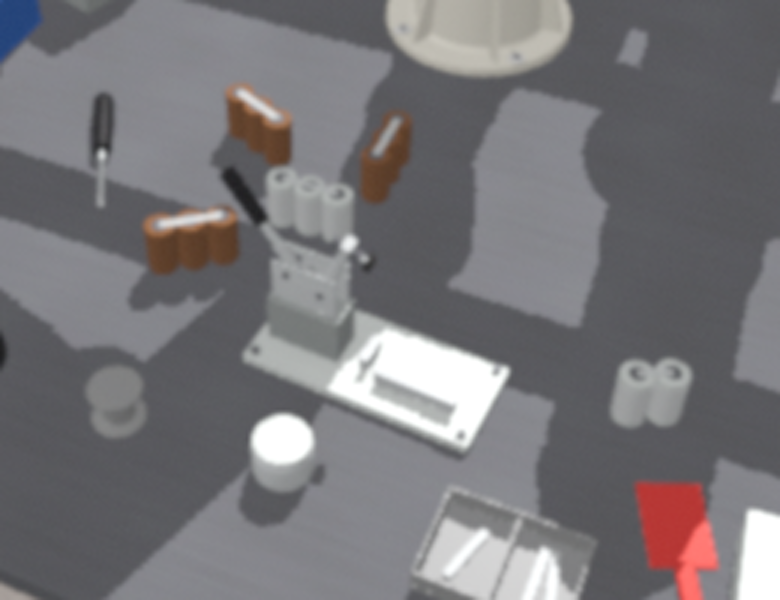

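Two pictures viewed. The grey three-cell pack is at top px (346,242). The jig spans about (260–338, 175–211), with the nest towards +y and the fence at +x. The brown packs are look-alikes. Next I zoom in for accurate jig and pack poses.

Run:
```python
import cv2,numpy as np
t=cv2.imread('pics/top0.png');s=cv2.imread('pics/scene0.png')
def crop(a,u0,v0,w,h,k):
    c=cv2.resize(a[v0:v0+h,u0:u0+w],None,fx=k,fy=k,interpolation=cv2.INTER_CUBIC)
    for u in range((u0//10+1)*10,u0+w,10):
        x=int((u+.5-u0)*k);cv2.line(c,(x,0),(x,4),(0,255,255));cv2.putText(c,str(u),(x-9,14),0,.35,(0,255,255))
    for v in range((v0//10+1)*10,v0+h,10):
        y=int((v+.5-v0)*k);cv2.line(c,(0,y),(4,y),(0,255,255));cv2.putText(c,str(v),(5,y+4),0,.35,(0,255,255))
    return c
A=crop(t,250,165,130,90,6)  #780x540
cv2.imwrite('pics/a.png',A)
B=crop(s,290,180,110,100,6)  #660x600
cv2.imwrite('pics/b.png',B)
```

```text
(no output)
```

View pics/a.png

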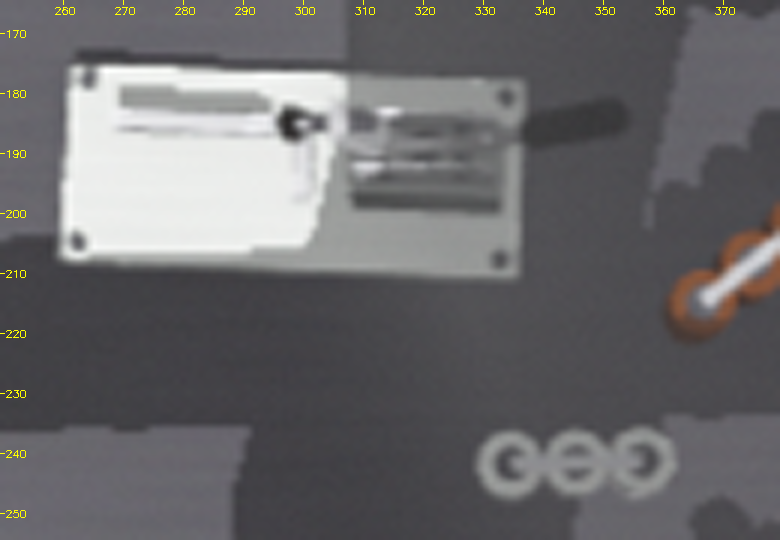

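View pics/b.png

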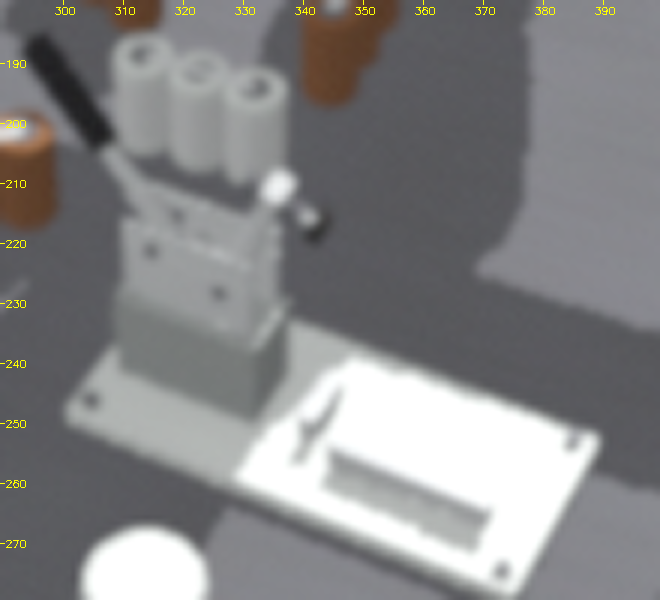

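```bash
cat > fit.py <<'E'
from h import *
from scipy.optimize import least_squares
fr={n:env.grab_frame(n) for n in('top','scene')}
def ca(x,y): return (250+x/6-.5,165+y/6-.5)
def cb(x,y): return (290+x/6-.5,180+y/6-.5)
# jig: (cam,uv,point or ('c',sx,sy))
obs=[('top',ca(68,66),('c',1,1)),('top',ca(526,80),('c',1,-1)),('top',ca(517,277),('c',-1,-1)),('top',ca(59,260),('c',-1,1)),
('scene',cb(598,440),('c',-1,1)),('scene',cb(515,597),('c',1,1)),('scene',cb(66,412),('c',1,-1)),
('scene',cb(250,418),(.02,-.083,.012)),('scene',cb(118,370),(.02,-.165,.012)),('top',ca(352,210),(-.02,-.083,.012)),('top',ca(500,212),(-.02,-.165,.012))]
def W(p,q):
    c,s=np.cos(p[2]),np.sin(p[2]);return np.array([p[0]+c*q[0]-s*q[1],p[1]+s*q[0]+c*q[1],q[2]])
def res(p):
    r=[]
    for cam,uv,q in obs:
        if q[0]=='c': q=(p[3]+.055*q[1],p[4]+.125*q[2],.012)
        r.append(proj(fr[cam],W(p,q))[0]-uv)
    return np.concatenate(r)
if __name__=='__main__':
    s=least_squares(res,[.61,.17,0,0,-.05],loss='soft_l1');print('jig',np.round(s.x,4));print(np.round(s.fun.reshape(-1,2),1).tolist())
    p=s.x
    R=[ca(511,464),ca(576,462),ca(641,461)];print('pack top',[np.round(ray(fr['top'],u,.062),4)[:2].tolist() for u in R])
    R=[cb(141,53),cb(195,70),cb(253,88)];print('pack scn',[np.round(ray(fr['scene'],u,.062),4)[:2].tolist() for u in R])
    def tri(a,b):
        f=lambda X:np.concatenate([proj(fr['top'],X)[0]-a,proj(fr['scene'],X)[0]-b]);s=least_squares(f,[.6,.1,.15]);d=s.x-[p[0],p[1],0];c,sn=np.cos(p[2]),np.sin(p[2])
        return np.round(s.x,4),'jig',np.round([c*d[0]+sn*d[1],-sn*d[0]+c*d[1],d[2]],4),np.round(s.fun,1)
    print('gripend',tri(ca(627,117),cb(38,42)));print('gripin',tri(ca(525,132),cb(103,145)));print('pad',tri(ca(292,124),cb(316,228)))
    for n,q in dict(fence0=(.017,-.044,.03),fence1=(.017,.044,.03),es0=(-.017,-.051,.03),es1=(.017,-.051,.03)).items():
        print(n,np.round((proj(fr['top'],W(p,q))[0]-[249.5,164.5])*6),np.round((proj(fr['scene'],W(p,q))[0]-[289.5,179.5])*6))
E
python3 fit.py
```

```text
jig [ 0.6233  0.1566 -0.0584  0.0014 -0.0489]
[[-0.0, -0.7], [-0.7, -0.4], [-0.3, -0.1], [-0.5, -0.0], [0.0, -0.8], [-0.3, -0.7], [-0.4, -0.6], [0.5, 0.8], [-0.8, -0.5], [-0.2, -0.1], [0.2, 0.4]]
pack top [[0.4558, -0.0078], [0.4561, -0.0414], [0.4558, -0.075]]
pack scn [[0.4569, -0.0759], [0.4574, -0.0424], [0.4578, -0.0069]]
gripend (array([ 0.6086, -0.0598,  0.2021]), 'jig', array([-0.0021, -0.2169,  0.2021]), array([-1.3,  0.6, -1.5, -0.2]))
gripin (array([ 0.6137, -0.0181,  0.1526]), 'jig', array([ 0.0006, -0.1749,  0.1526]), array([ 0.4, -0.2,  0.4,  0. ]))
pad (array([0.6206, 0.0971, 0.149 ]), 'jig', array([ 0.0008, -0.0595,  0.149 ]), array([ 0., -0.,  0.,  0.]))
fence0 [280. 134.] [325. 423.]
fence1 [117. 128.] [487. 487.]
es0 [290. 197.] [342. 373.]
es1 [293. 134.] [313. 418.]
```

Four pictures viewed. The jig fit gives an origin of (0.623, 0.157) and a yaw of −0.058, and it reprojects fence and stop onto their edges. The pack centre is at (0.4565, −0.0415), yaw about 0. Next is the turn to yaw 0, then the approach.

send_rows([
  [0,0,0],
  [0,0,0],
  [0,0,0],
  [0,0,0],
  [0,0,0],
  [0,0,0],
  [0,0,0],
  [0,0,0],
  [0,0,0],
  [0,0,0],
  [0,0,0],
  [0,0,0],
], turn=[-7.1,-7.1,-7.1,-7.1,-7.1,-7.1,-7.1,-7.1,-7.1,-7.1,-2.6,0], fingers=0.3)

```text
clock: 2.4
ee_pos: [0.1768, -0.5995, 0.2336]
tcp_rot: [-3.142, 0.0, 0.003]
ft_force: [1.1, -0.4, 0.3]
width: 0.649
```

send_rows([
  [0.5,-1,0],
  [0.5,-1,0],
  [0.5,-1,0],
  [0.5,-1,0],
  [0.5,-1,0],
  [0.5,-1,0],
  [0.5,-1,0],
  [0.5,-1,0],
  [0.5,-1,0],
  [0.5,-1,0],
  [0.5,-1,0],
  [0.5,-1,0],
  [0.5,-1,0],
  [0.5,-1,0],
  [0.5,-1,0],
  [0.5,-1,0],
  [0.5,-1,0],
  [0.5,-1,0],
  [0.3,-0.6,0],
  [0,0,0],
], turn=[0,0,0,0,0,0,0,0,0,0,0,0,0,0,0,0,0,0,0,0])

```text
clock: 4.07
ee_pos: [0.4571, -0.0385, 0.2338]
tcp_rot: [-3.141, -0.001, 0.001]
ft_force: [0.7, 0.3, -0.1]
width: 0.648
```

send_rows([
  [0,-0.23,1],
  [0,0,1],
  [0,0,1],
  [0,0,1],
  [0,0,1],
  [0,0,0.7],
  [0,0,0.5],
  [0,0,0],
  [0,0,0],
], turn=[0,0,0,0,0,0,0,0,0])

```text
clock: 4.82
ee_pos: [0.4548, -0.0349, 0.0473]
tcp_rot: [-3.142, 0.002, -0.001]
ft_force: [0.3, 0.0, 0.2]
width: 0.652
```

send_rows([
  [0,0,0],
  [0,0,0],
  [0,0,0],
  [0,0,0],
  [0,0,0],
  [0,0,0],
  [0,0,0],
  [0,0,0],
], turn=[0,0,0,0,0,0,0,0], fingers=-1, squeeze=25)

```text
clock: 5.48
ee_pos: [0.4561, -0.0345, 0.0484]
tcp_rot: [3.141, -0.001, 0.001]
ft_force: [-0.6, -0.2, 7.7]
width: 0.364
```

send_rows([
  [0,0,-0.5],
  [0,0,-1],
  [0,0,-1],
  [0,-0.5,-0.5],
  [0,-1,0],
  [0,-1,0],
  [0,-1,0],
  [0,-1,0],
  [0,-1,0],
  [0,-0.9,0],
  [0.4,-0.4,0],
  [1,0,0],
  [1,0,0],
  [1,0,0],
  [1,0,0],
  [0.6,0,0],
  [0.4,0,0],
  [0,0,0],
  [0,0,0],
], turn=[0,0,0,0,0,0,0,0,0,0,0,0,0,0,0,0,0,3.3,0])

```text
clock: 7.07
ee_pos: [0.6173, 0.1695, 0.1368]
tcp_rot: [3.141, 0.001, -0.06]
ft_force: [0.2, -0.1, -4.7]
width: 0.369
```

Run:
```python
from h import *
o=env.observe();print({k:np.round(o[k],4) for k in('clock','ee_pos','tcp_rot','ft_force','ft_torque')})
f=grab('scene','s1.png');a=cv2.imread('pics/s1.png')[120:290,240:460];cv2.imwrite('pics/s1c.png',cv2.resize(a,None,fx=3.5,fy=3.5,interpolation=cv2.INTER_CUBIC))
```

```text
{'clock': np.float64(7.0667), 'ee_pos': array([0.6173, 0.1695, 0.1368]), 'tcp_rot': array([ 3.1412e+00,  1.3000e-03, -5.9900e-02]), 'ft_force': array([ 0.2194, -0.0948, -4.6724]), 'ft_torque': array([-0.0069, -0.0322, -0.0223])}
```

View pics/s1c.png

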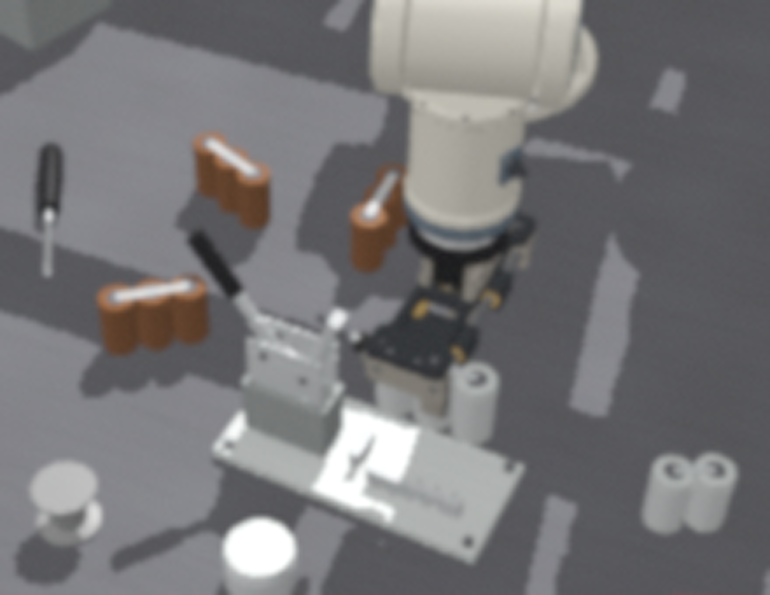

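send_rows([
  [0,0,0.5],
  [0,0,0.8],
  [0,0,0.7],
  [0,0,0.3],
  [0,0,0.1],
  [0,0,0],
  [0,0,0],
], turn=[0,0,0,0,0,0,0])

```text
clock: 7.7
ee_pos: [0.6178, 0.1699, 0.0665]
tcp_rot: [-3.141, -0.001, -0.057]
ft_force: [0.4, 0.1, -4.6]
width: 0.367
```

send_rows([
  [0,0,0.04],
  [0,0,0.04],
  [0,0,0],
  [0,0,0],
], turn=[0,0,0,0])

```text
clock: 8.03
ee_pos: [0.6176, 0.1697, 0.0637]
tcp_rot: [-3.141, -0.001, -0.057]
ft_force: [0.4, -0.1, -3.8]
width: 0.362
```

send_rows([
  [0,0,0.04],
  [0,0,0.03],
  [0,0,0],
  [0,0,0],
], turn=[0,0,0,0])

```text
clock: 8.37
ee_pos: [0.6173, 0.1697, 0.061]
tcp_rot: [3.142, 0.0, -0.057]
ft_force: [0.3, 0.1, -4.6]
width: 0.366
```

send_rows([
  [0,0,0.03],
  [0,0,0],
  [0,0,0],
], turn=[0,0,0])

```text
clock: 8.62
ee_pos: [0.6175, 0.1697, 0.0605]
tcp_rot: [-3.141, -0.0, -0.057]
ft_force: [-1.3, -0.1, -0.4]
width: 0.365
```

send_rows([
  [0.05,0,0],
  [0.05,0,0],
  [0.03,0,0],
  [0,0,0],
], turn=[0,0,0,0])

```text
clock: 8.95
ee_pos: [0.6213, 0.1695, 0.0605]
tcp_rot: [-3.142, 0.0, -0.057]
ft_force: [-4.3, 0.7, 4.9]
width: 0.364
```

send_rows([
  [0.03,0,0],
  [0.03,0,0],
  [0,0,0],
], turn=[0,0,0])

```text
clock: 9.2
ee_pos: [0.623, 0.1694, 0.0605]
tcp_rot: [-3.142, 0.0, -0.057]
ft_force: [-4.7, 0.8, 5.3]
width: 0.365
```

send_rows([
  [0,0.05,0],
  [0,0.05,0],
  [0,0.03,0],
  [0,0,0],
], turn=[0,0,0,0])

```text
clock: 9.53
ee_pos: [0.6238, 0.1655, 0.0605]
tcp_rot: [-3.141, -0.002, -0.057]
ft_force: [1.9, 1.9, 2.3]
width: 0.365
```

send_rows([
  [0.03,0,0],
  [0.03,0,0],
  [0,0,0],
], turn=[0,0,0])

```text
clock: 9.78
ee_pos: [0.6241, 0.1655, 0.0605]
tcp_rot: [-3.142, 0.001, -0.057]
ft_force: [-4.4, 3.5, 6.9]
width: 0.366
```

send_rows([
  [0,0.03,0],
  [0,0.03,0],
  [0,0,0],
], turn=[0,0,0])

```text
clock: 10.03
ee_pos: [0.6244, 0.1641, 0.0605]
tcp_rot: [-3.141, 0.0, -0.057]
ft_force: [-1.9, 4.9, 4.8]
width: 0.364
```

send_rows([
  [0.05,0,0],
  [0.04,0,0],
  [0,0,0],
], turn=[0,0,0])

```text
clock: 10.28
ee_pos: [0.6248, 0.1641, 0.0605]
tcp_rot: [-3.141, 0.005, -0.058]
ft_force: [-11.3, 6.9, 13.6]
width: 0.364
```

send_rows([
  [0,0.05,0],
  [0,0.05,0],
  [0,0,0],
], turn=[0,0,0])

```text
clock: 10.53
ee_pos: [0.6248, 0.1632, 0.0607]
tcp_rot: [-3.138, 0.004, -0.059]
ft_force: [-11.5, 17.2, 13.0]
width: 0.365
```

send_rows([
  [0,0,0],
  [0,0,0],
  [0,0,0],
  [0,0,0],
], turn=[0,0,0,0], fingers=0.1)

```text
clock: 10.87
ee_pos: [0.6272, 0.1599, 0.0599]
tcp_rot: [3.141, -0.0, -0.057]
ft_force: [0.4, -0.7, 0.5]
width: 0.549
```

send_rows([
  [0,0,-0.5],
  [0,0,-1],
  [0,0,-1],
  [0,-0.5,-0.5],
  [-0.5,-1,0],
  [-0.5,-1,0],
  [0,-1,0],
  [0,-1,0],
  [0,0,0],
  [0,0,0],
], turn=[0,0,0,0,0,0,0,0,0,0], fingers=-1)

```text
clock: 11.7
ee_pos: [0.6047, 0.2979, 0.1498]
tcp_rot: [3.141, -0.0, -0.055]
ft_force: [-0.6, -0.2, 0.5]
width: -0.0
```

I commanded the fingers shut in the same call as the lift, so they may have disturbed the pack. Checking with a picture.

Run:
```python
import cv2,numpy as np
from h import *
grab('top','t2.png');grab('scene','s2.png')
t=cv2.imread('pics/t2.png');s=cv2.imread('pics/s2.png')
def crop(a,u0,v0,w,h,k):
    c=cv2.resize(a[v0:v0+h,u0:u0+w],None,fx=k,fy=k,interpolation=cv2.INTER_CUBIC)
    for u in range((u0//10+1)*10,u0+w,10):
        x=int((u+.5-u0)*k);cv2.line(c,(x,0),(x,4),(0,255,255));cv2.putText(c,str(u),(x-9,14),0,.35,(0,255,255))
    for v in range((v0//10+1)*10,v0+h,10):
        y=int((v+.5-v0)*k);cv2.line(c,(0,y),(4,y),(0,255,255));cv2.putText(c,str(v),(5,y+4),0,.35,(0,255,255))
    return c
A=crop(t,250,165,100,50,7);B=crop(s,290,200,100,85,6)
c=np.zeros((350+0,0,3),np.uint8)
H=np.zeros((600,700,3),np.uint8);A=cv2.resize(crop(t,255,168,90,45,6),None,fx=1,fy=1)
H[:270,:540]=A; C=crop(s,290,205,110,55*1,6);H[270:600,:660]=C
cv2.imwrite('pics/c2.png',H)
```

```text
(no output)
```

View pics/c2.png

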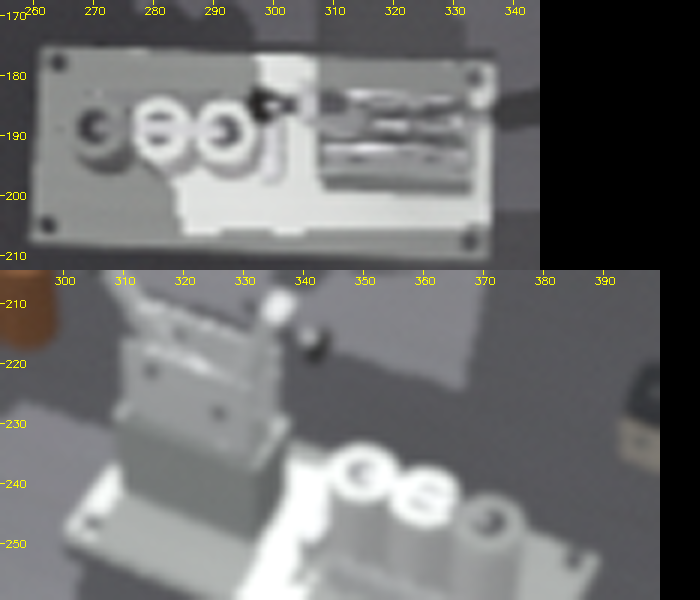

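Run:
```python
from fit import *
p=least_squares(res,[.61,.17,0,0,-.05],loss='soft_l1').x
c,s=np.cos(p[2]),np.sin(p[2])
for q in (.034,0,-.034):
    w=W(p,(0,q,.074)); print('exp',np.round((proj(fr['top'],w)[0]+.5-[255,168])*6),np.round((proj(fr['scene'],w)[0]+.5-[290,205])*6+[0,270]))
for cam,L in (('top',[(98,130),(160,130),(223,132)]),('scene',[(490,522),(425,496),(362,472)])):
    for x,y in L:
        uv=(255+x/6-.5,168+y/6-.5) if cam=='top' else (290+x/6-.5,205+(y-270)/6-.5)
        d=ray(fr[cam],uv,.074)[:2]-p[:2]; print(cam,np.round([c*d[0]+s*d[1],-s*d[0]+c*d[1]],4))
```

```text
exp [ 93. 128.] [488. 518.]
exp [158. 130.] [423. 494.]
exp [223. 132.] [361. 470.]
top [-0.0011  0.0314]
top [-0.    -0.001]
top [ 0.0001 -0.0339]
scene [0.0016 0.036 ]
scene [0.001  0.0013]
scene [ 0.0011 -0.0327]
```

Pack looks home to about 1 mm in both views. I'll still nudge it gently with closed fingers, first towards the end stop, then the fence.

send_rows([
  [0.45,0.6,0],
  [0.45,0.6,0.2],
  [0,0.6,1],
  [0,0,1],
  [0,0,0.7],
  [0,0,0.3],
  [0,0,0],
  [0,0,0],
], turn=[0,0,0,0,0,0,0,0])

```text
clock: 12.57
ee_pos: [0.629, 0.2411, 0.0546]
tcp_rot: [3.142, 0.0, -0.058]
ft_force: [0.1, 0.4, 0.8]
width: 0.005
```

send_rows([
  [0,0.3,0],
  [0,0.2,0],
  [0,0.1,0],
  [0,0.05,0],
  [0,0.05,0],
  [0,0,0],
], turn=[0,0,0,0,0,0])

```text
clock: 13.07
ee_pos: [0.6277, 0.2202, 0.0546]
tcp_rot: [-3.141, -0.0, -0.057]
ft_force: [0.0, 0.4, -0.7]
width: 0.007
```

send_rows([
  [0,0.05,0],
  [0,0.05,0],
  [0,0.04,0],
  [0,0,0],
], turn=[0,0,0,0])

```text
clock: 13.4
ee_pos: [0.6273, 0.2166, 0.0542]
tcp_rot: [-3.141, -0.0, -0.057]
ft_force: [-0.7, 1.5, 0.8]
width: 0.007
```

send_rows([
  [0,0.04,0],
  [0,0.03,0],
  [0,0,0],
], turn=[0,0,0])

```text
clock: 13.65
ee_pos: [0.6274, 0.2162, 0.0546]
tcp_rot: [-3.138, -0.001, -0.058]
ft_force: [-0.8, 9.8, 1.1]
width: 0.004
```

send_rows([
  [0,-0.7,0],
  [-0.8,0,0],
  [-0.9,0,0],
  [-0.7,0.5,0],
  [0,1,0],
  [0,0.8,0],
  [0,0.4,0],
  [0.3,0,0],
  [0.4,0,0],
  [0.2,0,0],
  [0,0,0],
], turn=[0,0,0,0,0,0,0,0,0,0,0])

```text
clock: 14.57
ee_pos: [0.581, 0.1575, 0.0544]
tcp_rot: [-3.141, -0.002, -0.057]
ft_force: [0.0, 0.6, -0.0]
width: 0.008
```

send_rows([
  [0.08,0,0],
  [0.08,0,0],
  [0.05,0,0],
  [0,0,0],
], turn=[0,0,0,0])

```text
clock: 14.9
ee_pos: [0.5851, 0.1567, 0.0541]
tcp_rot: [-3.142, 0.0, -0.057]
ft_force: [-0.2, 0.1, 0.2]
width: 0.005
```

send_rows([
  [0.06,0,0],
  [0.05,0,0],
  [0,0,0],
], turn=[0,0,0])

```text
clock: 15.15
ee_pos: [0.5886, 0.1563, 0.0543]
tcp_rot: [-3.141, -0.0, -0.057]
ft_force: [0.2, -0.1, 0.2]
width: 0.008
```

send_rows([
  [0.05,0,0],
  [0.03,0,0],
  [0,0,0],
], turn=[0,0,0])

```text
clock: 15.4
ee_pos: [0.5909, 0.1561, 0.0542]
tcp_rot: [-3.142, -0.0, -0.057]
ft_force: [-0.5, 0.3, 0.1]
width: 0.004
```

send_rows([
  [0.04,0,0],
  [0.04,0,0],
  [0,0,0],
], turn=[0,0,0])

```text
clock: 15.65
ee_pos: [0.592, 0.156, 0.0541]
tcp_rot: [3.141, 0.003, -0.057]
ft_force: [-5.7, 0.4, 4.8]
width: 0.008
```

send_rows([
  [0.04,0,0],
  [0.03,0,0],
  [0,0,0],
], turn=[0,0,0])

```text
clock: 15.9
ee_pos: [0.594, 0.1558, 0.0542]
tcp_rot: [3.141, 0.003, -0.057]
ft_force: [-6.1, 0.6, 5.3]
width: 0.003
```

send_rows([
  [-0.04,0,0],
  [-0.04,0,0],
  [-0.05,0,0],
  [-0.05,0,0],
  [-0.1,0,0],
  [-0.3,0,0],
  [-1,0,0],
  [0,0,0],
], turn=[0,0,0,0,0,0,0,0])

```text
clock: 16.57
ee_pos: [0.5424, 0.158, 0.0533]
tcp_rot: [3.14, 0.005, -0.057]
ft_force: [-0.3, 0.3, -0.1]
width: 0.005
```

Run:
```python
import cv2,numpy as np
from h import *
print(env.observe()['ee_pos'])
grab('top','t3.png');grab('scene','s3.png')
t=cv2.imread('pics/t3.png');s=cv2.imread('pics/s3.png')
f=lambda a,u,v,w,h:cv2.resize(a[v:v+h,u:u+w],None,fx=6,fy=6,interpolation=cv2.INTER_CUBIC)
H=np.zeros((600,660,3),np.uint8);H[:270,:540]=f(t,255,168,90,45);H[270:600,:660]=f(s,290,205,110,55)
cv2.imwrite('pics/c3.png',H)
```

```text
[0.54235458 0.15804152 0.05329864]
```

View pics/c3.png

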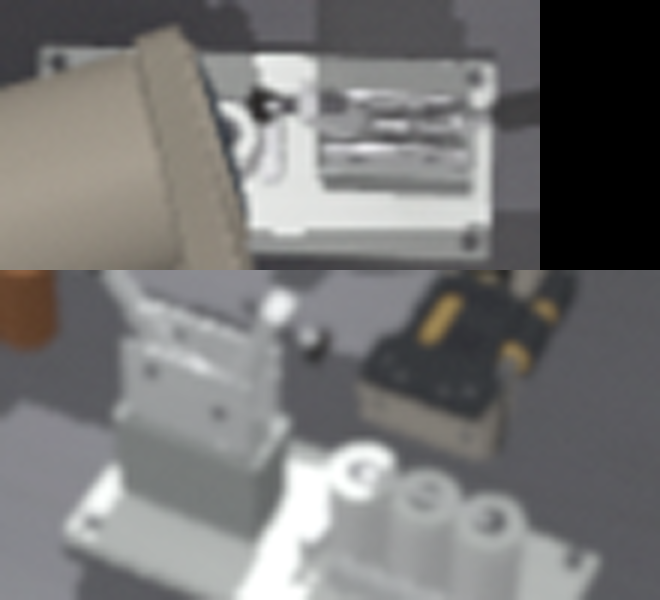

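Seven pictures viewed. The rings in the scene view sit where they did before the nudges ((362,472), (426,496), (491,521) in the crop), so the pack is upright and home. Now to the handle.

send_rows([
  [0,0,-1],
  [0,0,-1],
  [0,0,-1],
  [0,0,-1],
  [0,0,-1],
  [0,0,-1],
  [0,0,-1],
  [0,0,-1],
  [0.4,0.9,0],
  [0.4,1,0],
  [0.4,1,0],
  [0.4,1,0],
  [0.4,1,0],
  [0.4,0.9,0],
  [0.3,0.46,0],
  [0,0,0],
  [0,0,0],
], turn=[0,0,0,0,0,0,0,0,0,0,0,0,0,0,0,0,0])

```text
clock: 18.08
ee_pos: [0.6185, -0.0336, 0.2941]
tcp_rot: [-3.141, 0.0, -0.059]
ft_force: [0.1, 0.3, 1.0]
width: 0.005
```

Run:
```python
from fit import *
p=least_squares(res,[.61,.17,0,0,-.05],loss='soft_l1').x
o=env.observe();d=o['ee_pos'][:2]-p[:2];c,s=np.cos(p[2]),np.sin(p[2])
print(o['ee_pos'],'jig',np.round([c*d[0]+s*d[1],-s*d[0]+c*d[1]],4),env.tips_ahead)
for a in np.radians(range(52,-7,-4)):
    print(round(np.degrees(a)), 'centre y %.1f TCP z %.1f'%(-143-105*np.cos(a)+9*np.sin(a)+10,109+105*np.sin(a)+9*np.cos(a)+19))
```

```text
[ 0.61791476 -0.03235513  0.2941193 ] jig [ 0.0056 -0.1889] 0.019
52 centre y -190.6 TCP z 216.3
48 centre y -196.6 TCP z 212.1
44 centre y -202.3 TCP z 207.4
40 centre y -207.6 TCP z 202.4
36 centre y -212.7 TCP z 197.0
32 centre y -217.3 TCP z 191.3
28 centre y -221.5 TCP z 185.2
24 centre y -225.3 TCP z 178.9
20 centre y -228.6 TCP z 172.4
16 centre y -231.5 TCP z 165.6
12 centre y -233.8 TCP z 158.6
8 centre y -235.7 TCP z 151.5
4 centre y -237.1 TCP z 144.3
0 centre y -238.0 TCP z 137.0
-4 centre y -238.4 TCP z 129.7
```

send_rows([
  [-0.2,0.05,0.5],
  [0,0,0.9],
  [0,0,0.6],
  [0,0,0.3],
  [0,0,0],
  [0,0,0],
], turn=[0,0,0,0,0,0])

```text
clock: 18.68
ee_pos: [0.6121, -0.0338, 0.2256]
tcp_rot: [-3.141, 0.0, -0.056]
ft_force: [0.1, -0.1, 0.2]
width: 0.001
```

send_rows([
  [0,0,0.06],
  [0,0,0.06],
  [0,0,0.06],
  [0,0,0],
], turn=[0,0,0,0])

```text
clock: 19.02
ee_pos: [0.6122, -0.0346, 0.2201]
tcp_rot: [-3.142, -0.001, -0.057]
ft_force: [-0.6, -0.1, -0.9]
width: 0.003
```

send_rows([
  [0,0.05,0.07],
  [0,0.06,0.07],
  [0,0.06,0.07],
  [0,0.07,0.07],
  [0,0.07,0.07],
  [0,0.07,0.07],
  [0,0,0],
], turn=[0,0,0,0,0,0,0])

```text
clock: 19.6
ee_pos: [0.611, -0.0465, 0.2065]
tcp_rot: [3.141, 0.001, -0.057]
ft_force: [-0.1, 0.6, 0.0]
width: 0.004
```

send_rows([
  [0,0.06,0.06],
  [0,0.06,0.06],
  [0,0.06,0.06],
  [0,0.06,0.06],
  [0,0.06,0.06],
  [0,0.06,0.06],
  [0,0,0],
], turn=[0,0,0,0,0,0,0])

```text
clock: 20.18
ee_pos: [0.6105, -0.0572, 0.1958]
tcp_rot: [3.141, 0.001, -0.057]
ft_force: [-0.3, 0.7, -0.8]
width: 0.004
```

Run:
```python
from h import *
grab('scene','s4.png');a=cv2.imread('pics/s4.png')[150:280,270:400];cv2.imwrite('pics/c4.png',cv2.resize(a,None,fx=4.5,fy=4.5,interpolation=cv2.INTER_CUBIC))
```

```text
(no output)
```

View pics/c4.png

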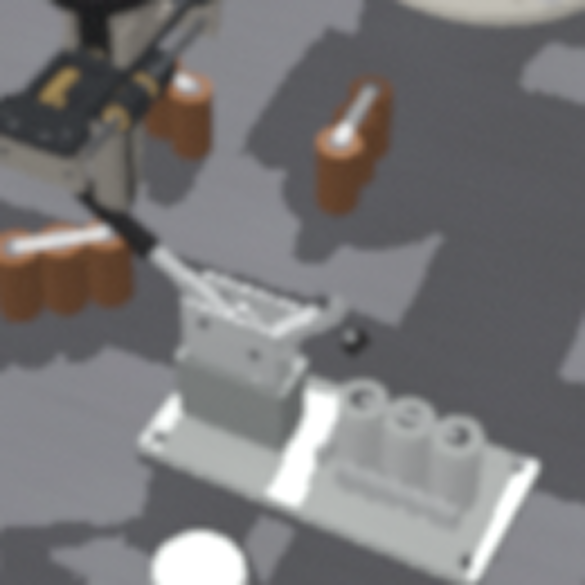

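Eight viewed. The fingertips are on the grip, and the handle and bar are coming down. Continuing along the arc.

send_rows([
  [0,0.07,0.08],
  [0,0.07,0.08],
  [0,0.06,0.08],
  [0,0.06,0.08],
  [0,0.05,0.08],
  [0,0.05,0.08],
  [0,0.05,0.08],
  [0,0.05,0.08],
  [0,0.04,0.08],
  [0,0,0],
], turn=[0,0,0,0,0,0,0,0,0,0])

```text
clock: 21.07
ee_pos: [0.6096, -0.072, 0.1742]
tcp_rot: [3.141, 0.001, -0.057]
ft_force: [-0.1, -0.2, 0.1]
width: 0.003
```

send_rows([
  [0,0.04,0.07],
  [0,0.03,0.07],
  [0,0.02,0.05],
  [0,0,0],
], turn=[0,0,0,0])

```text
clock: 21.4
ee_pos: [0.6096, -0.0746, 0.1687]
tcp_rot: [3.142, 0.0, -0.057]
ft_force: [-0.2, -0.0, 0.5]
width: 0.008
```

send_rows([
  [0,0.02,0.05],
  [0,0.02,0.05],
  [0,0.02,0.05],
  [0,0,0],
], turn=[0,0,0,0])

```text
clock: 21.73
ee_pos: [0.6095, -0.0764, 0.1643]
tcp_rot: [-3.142, 0.0, -0.057]
ft_force: [0.0, 1.1, -0.1]
width: 0.008
```

send_rows([
  [0,0.01,0.05],
  [0,0.01,0.05],
  [0,0.01,0.05],
  [0,0,0],
], turn=[0,0,0,0])

```text
clock: 22.07
ee_pos: [0.6097, -0.0775, 0.1602]
tcp_rot: [3.141, -0.0, -0.057]
ft_force: [-0.2, -1.4, 5.0]
width: 0.002
```

send_rows([
  [0,0.01,0.05],
  [0,0.01,0.05],
  [0,0,0],
], turn=[0,0,0])

```text
clock: 22.32
ee_pos: [0.6098, -0.0782, 0.1574]
tcp_rot: [3.141, -0.001, -0.057]
ft_force: [-1.5, -0.9, 5.7]
width: 0.004
```

send_rows([
  [0,0,0.05],
  [0,0,0.05],
  [0,0,0.05],
  [0,0,0],
], turn=[0,0,0,0])

```text
clock: 22.65
ee_pos: [0.61, -0.0787, 0.1532]
tcp_rot: [3.14, -0.001, -0.057]
ft_force: [-0.3, -3.1, 6.5]
width: 0.002
```

send_rows([
  [0,0,0.05],
  [0,0,0.05],
  [0,0,0],
], turn=[0,0,0])

```text
clock: 22.9
ee_pos: [0.6101, -0.0787, 0.1502]
tcp_rot: [3.14, -0.001, -0.057]
ft_force: [-1.0, -4.2, 6.8]
width: 0.008
```

send_rows([
  [0,0,0.05],
  [0,0,0.05],
  [0,0,0],
], turn=[0,0,0])

```text
clock: 23.15
ee_pos: [0.6101, -0.0787, 0.1472]
tcp_rot: [3.14, -0.001, -0.057]
ft_force: [-1.7, -3.2, 5.9]
width: 0.008
```

send_rows([
  [0,0,0.05],
  [0,0,0.05],
  [0,0,0],
], turn=[0,0,0])

```text
clock: 23.4
ee_pos: [0.61, -0.0786, 0.1439]
tcp_rot: [3.14, -0.001, -0.057]
ft_force: [0.3, -3.3, 5.6]
width: 0.005
```

send_rows([
  [0,0,0.04],
  [0,0,0.03],
  [0,0,0],
], turn=[0,0,0])

```text
clock: 23.65
ee_pos: [0.6098, -0.0781, 0.1415]
tcp_rot: [3.141, -0.001, -0.057]
ft_force: [0.4, -2.2, 3.6]
width: 0.004
```

send_rows([
  [0,0,0.04],
  [0,0,0.03],
  [0,0,0],
], turn=[0,0,0])

```text
clock: 23.9
ee_pos: [0.6093, -0.0775, 0.1389]
tcp_rot: [-3.141, 0.001, -0.057]
ft_force: [0.8, -0.6, 1.8]
width: 0.003
```

send_rows([
  [0,0,0.03],
  [0,0,0.03],
  [0,0,0],
], turn=[0,0,0])

```text
clock: 24.15
ee_pos: [0.609, -0.0775, 0.137]
tcp_rot: [-3.141, 0.001, -0.057]
ft_force: [0.3, 0.2, -0.2]
width: 0.006
```

send_rows([
  [0,0,0.04],
  [0,0,0.03],
  [0,0,0],
], turn=[0,0,0])

```text
clock: 24.4
ee_pos: [0.6097, -0.0776, 0.1363]
tcp_rot: [-3.141, -0.0, -0.057]
ft_force: [-3.2, -0.0, 8.8]
width: 0.002
```

send_rows([
  [0,0,-0.1],
  [0,0,-0.3],
  [0,0,-1],
  [0,0,-1],
  [0,0,-1],
  [0,0.5,-1],
  [0,1,-0.5],
  [0,1,0],
  [0,1,0],
  [0,1,0],
  [0,1,0],
  [0,0,0],
  [0,0,0],
], turn=[0,0,0,0,0,0,0,0,0,0,0,0,0])

```text
clock: 25.48
ee_pos: [0.5997, -0.2438, 0.2826]
tcp_rot: [-3.141, 0.0, -0.06]
ft_force: [0.0, 0.2, 0.8]
width: 0.003
```

Run:
```python
from h import *
grab('scene','s5.png');grab('top','t5.png')
a=cv2.imread('pics/s5.png')[170:290,270:400];b=cv2.imread('pics/t5.png')[168:213,255:385]
H=np.vstack([cv2.resize(a,None,fx=3.6,fy=3.6,interpolation=cv2.INTER_CUBIC),cv2.resize(b,None,fx=3.6,fy=3.6,interpolation=cv2.INTER_CUBIC)])
print(H.shape);cv2.imwrite('pics/c5.png',H)
```

```text
(594, 468, 3)
```

View pics/c5.png

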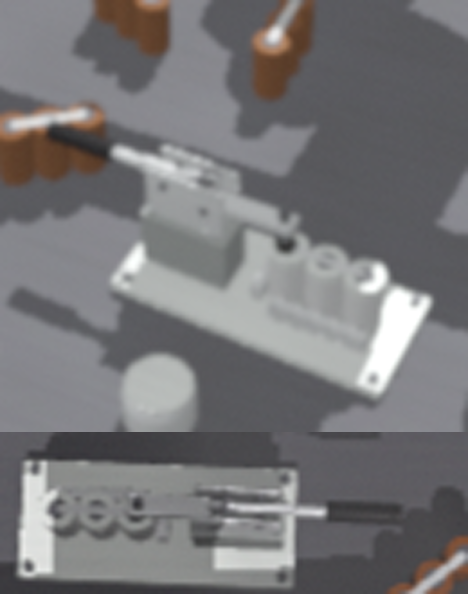

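Nine viewed. The handle stays level, the pad is on the near cell, and the pack rings are at scene (360.1,241.7) and (371.4,246.2). The home positions project to (360.0,241.8) and (370.8,245.8), so I'm handing in.

```bash
python3 -c "
from plant import env
print(env.job_done())"
```

```text
the job is handed in; nothing more can be done
None
```

The three-cell pack stands in the jig against the fence and end stop, and the clamp is locked over it. I handed the job in at about 25.5 s on the clock. The hand-in reported no verdict.

- **Placing:** I slid the pack until it met both stops, then nudged it towards each with closed fingers. The end-stop nudge met firm resistance at about 10 N. The fence nudge appeared to tip the pack slightly at about 6 N, so I backed off, and a picture showed it upright again.
- **Clamp:** The handle's resistance peaked at about 8 N and faded to 0 as it went over centre. A short follow-up push met the hard stop at about 9 N, and I then backed the arm clear.
- **Final picture:** The handle stayed level with nothing touching it, and the pad was on the cell nearest the clamp. The cell tops were within about 1 px of their expected home positions, roughly 2 mm or less.

**Slip:** While lifting away after releasing the pack, I commanded the fingers to close in the same call. The pictures afterwards showed the pack still home to about 1 mm, before the nudges.

**Not measured:** I had no direct reading of the pad's force on the pack, so the locked clamp is inferred from the handle forces and the picture. I saw no disturbed bystanders in the crops I viewed, but I did not re-measure their positions.

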